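# Clear the burr puzzle and fold open the bifold cupboard

## Robot

A 7-joint arm with a two-finger parallel gripper is mounted at the origin on the work surface. World frame = base frame: x ahead of the robot, y to its left, z up, the work surface at z = 0. Lengths are in m, angles in rad, forces in N, time in s.
With the tool pointing down it reaches from about 0.425 to 1.025 m from the base axis. Payload 9.4 kg.
Tool frame: the origin (TCP) lies at the very end of the fingers, on their centre line; the grasp point (between the pads) lies 19 mm behind it; z points along the fingers, y is the direction in which the jaws open and shut (so a half turn about z gives the same grasp; the last joint's range is limited). The gripper opens to 93 mm and grips with 3 to 60 N. Pads are 15 mm wide; open, the fingers measure 128 mm over their backs; the gripper's body (75 mm by 188 mm) begins 65 mm behind the grasp point.
Start: joints at [1.268, 0.599, -0.003, 1.599, 0.002, 0.943, -0.08], TCP at [0.162, -0.707, 0.194] pointing down, gripper open.
Joint ranges: [-2.57, 2.57], [-0.35, 1.97], [-1.29, 1.29], [0.11, 2.56], [-1.05, 4.19], [0.11, 1.86], [-2.63, 2.63]. Speed limits (rad/s): [2.22, 2.22, 3.01, 3.01, 3.14, 3.14, 3.14].

## Interface

Orientations are given as a 3x3 rotation matrix whose columns are the frame's x, y, z axes.
In Python, from station import env, imaging, order, nets gives the robot as it stands.
- The arm moves only by the shell command python3 -m jog 'ROWS'. ROWS is JSON, a list of rows, each an object of numbers: "rx", "ry", "rz": the turn, a rotation vector about the tool's x, y, z in degrees; "x", "y", "z": the shift along the tool's x, y, z in mm; "fingers": the opening, from 0 (shut) to 1 (fully open). A call has 1 to 5 rows; each row is the pose to reach, as a shift and turn from the pose measured when the call began, along the tool's axes at that moment; what a row does not reach only later rows make up. A row lasts 1/12 s, in which the tool goes at most 41.7 mm and 7.16 degrees, less where a joint would pass 70% of its speed; a pose out of reach is approached as far as the arm can. A call with a gripper value outside its range is refused whole. The fingers move at their own pace and stop on an object; the grip force is fixed at half the most. Time passes only in rows, so rows that repeat a pose let the fingers close. It gives the time, the measured TCP pose, the force and the opening at its end, in the units of the state.
- env.get_state(): the state, without advancing time (a new reading comes with each control period).
- imaging.snapshot(name): name is "scene" or "top" or "wrist"; returns a dict with "color" (420x560x3 uint8, red, green, blue), "z_map" (420x560 float32, m along the optical axis (not along the pixel's ray), 0 where there is no reading), "fx", "fy", "cx", "cy" (pixels), "R" (3x3) and "t" (3): a world point X has camera coordinates R X + t. Camera axes: x right, y down, z forward; pixel columns grow to the right and rows downward; lengths in m; the calibration is good to about 2 mm. A picture is of the moment at which its call begins.
- order.job_done(): hands the job in, once; it reports no verdict.
Trained networks look in a picture, given as the dict that the camera call returned (one of the last four; its "shot" number tells which), for a name from the list of things; names that differ only in an ending like _2 or _b are one class to them, and where a whole thing is asked for, a point or a joint stands for the part that bears it (a point fixed in the world has none). Each returns a list of dicts, best first, with "conf" (0 to 1); they miss things now and then, are a little off and sometimes report something else, mostly with a low value. They report only what shows in the picture. A call takes as long as a camera call.
- nets.recognise(picture, query): "point" ([x, y, z] in m, in the coordinates of the camera as it stood for that picture, good to about 4 mm: the middle of the surface that is visible of it).
- nets.outline_of(picture, query): "pixels" (420x560 bool, what is visible of it).
The state is a dict: "clock": time; "joint_pos": joint angles; "qd": joint speeds; "joint_torque": joint torques, N m; "tool_pos": TCP position; "ee_rot": TCP orientation; "ft_force": force on the tool from outside, world axes, zero at the start; "wrist_torque": the same for the moment, N m; "grip_width": opening from 0.0 (shut) to 1.0 (fully open).
Only numpy, scipy, OpenCV 4.12 (cv2) and the standard library are available. Lean on these libraries where they do the work, as an engineer would, in place of code of your own. Each camera call takes 0.05 s, during which the arm holds its last target. There are 200 camera calls.

## Task

The walnut burr puzzle stands where the little cupboard's bifold door has to swing: pick it up and stand it upright in the top tier of the stacking trays, setting it down without dropping it. Then pull the cupboard door by its bar handle until both panels are folded right back at the hinge side, and let go. Leave the other toys where they are.

Things in the scene. Friction and masses are not known exactly. Their poses are not given: they have to be found in the camera images.
- cupboard: Pale wooden cupboard fixed on the ledge, 160 mm deep (its x), 400 wide (its y), 240 high. Origin: centre of its underside, z up. Its front, with a bifold door of two equal panels (each 14 thick, about 180 wide, z 16 to 212), is at its own x = -80 and looks along its own -x, roughly towards the robot.
- door_pivot (a point): Upright pivot of the jamb panel, at (x -71, y +178) mm in the cupboard's frame, here 114 up; it does not move. Axes as the cupboard's. The free end of the other panel (the lead panel, with the handle) runs on a guide pin in the head track, along x = -71: as the fold comes out towards -x, that end slides to +y, until both panels stand side by side out of the front near the pivot.
- door_fold (a point): Upright fold hinge that joins the two panels, on their back faces, 114 mm up. At (x -64, y 0) in the cupboard's frame when shut; it swings round the pivot with the jamb panel. Axes turn with the lead panel and match the cupboard's when shut.
- door (a joint): Angle of the jamb panel about its pivot, rad: 0 shut (both panels in one plane; so it starts), 1.40 at its stop, fully folded. When it reads a, the jamb panel has turned by a clockwise seen from above and the lead panel by a anticlockwise, measured from shut. Light friction (about half a newton at the handle) holds it where it is left.
- door_handle: Upright steel T-bar handle on the lead panel: round bar 10 mm thick, 130 long (z 80 to 210), its axis 36 in front of the panel's face, on two 8 mm posts at z 100 and 165 running back to the panel; the top 40 of the bar stand free. Origin on the bar's axis, z 145; its x points to the panel. Shut: at (x -114, y -50) in the cupboard's frame, i.e. 50 from the fold; it turns with the lead panel.
- handle_top (a point): The top end of the handle bar, on its axis, z 210 mm (30 below the cupboard's top).
- burr_center (a point): Centre of the walnut burr puzzle (about 105 to 200 g), 45 mm above its underside, z up: three crossed pairs of sticks, each pair 22 x 44 in section, 90 long. Upright pair: 44 in x, 22 in y. Pair along x: 44 in y, 22 high. Pair along y: 22 in x, 44 high. Fingers closing along x can grip the upright pair from 11 over the centre up, along y from 22 up. It starts standing in the door's sweep.
- top_tier (a point): Centre of the inner floor of the top tray of the three stacking plastic tiers, 110 mm above the ledge; axes those of the trays, z up. Each tray is 140 (x) by 200 (y) outside with 4 mm walls; the top tray's rim is 34 above this floor. The stack stands firmly and does not move.
- mug: Bystander: ceramic mug, 80 mm across, 95 high, with plastic rods in it up to about 155 high. Origin: centre of its underside.
- maze_ball: Bystander: clear maze ball 90 mm across on a small round foot, 96 high in all. Origin: centre of the underside of its foot. It stands in front of the right-hand end of the cupboard.
- train: Bystander: wooden toy locomotive, 130 mm long, 90 high. Origin: centre of its underside.

How it is judged:
On the way, in this order (a step that is already met when the one before it is completed fails the run):
1. the burr puzzle stands upright in the top tier, let go (x of burr_center in the frame of top_tier between -0.06 and 0.06 m and y of burr_center in the frame of top_tier between -0.09 and 0.09 m and z of burr_center in the frame of top_tier between 0.038 and 0.052 m and angle between burr_center's own z axis and vertical below 0.15 rad and contact force between the fingers and burr below 0.05 N), for 0.2 s.
2. the fingers draw the door open by its handle (contact force between the fingers and door_handle above 0.3 N and value of joint door above 0.3 rad), for 0.2 s.
At the end, for the whole second after the job is handed in: The door is folded to more than 1.15 rad of its 1.40 rad and at rest; the burr puzzle stands upright (within 0.15 rad) on the floor of the top tier, inside its walls, at rest (value of joint door above 1.15 rad and velocity of joint door between -0.05 and 0.05 rad/s and x of burr_center in the frame of top_tier between -0.06 and 0.06 m and y of burr_center in the frame of top_tier between -0.09 and 0.09 m and z of burr_center in the frame of top_tier between 0.038 and 0.052 m and angle between burr_center's own z axis and vertical below 0.15 rad and linear speed of burr below 0.03 m/s); the robot touches nothing.
It fails at once if the burr puzzle is tipped over (more than 0.7 rad) (angle between burr_center's own z axis and vertical above 0.7 rad).
It fails at once if the burr puzzle is dropped (falls faster than 0.6 m/s, out of the fingers) (linear speed of burr above 0.6 m/s and contact force between the fingers and burr below 0.02 N).
It fails at once if another toy is moved more than 40 mm or tipped over (distance of any of mug, maze_ball, train from where it was at the start of the episode above 0.04 m or angle between any of mug, maze_ball, train's own z axis and vertical above 0.7 rad).
It also fails if it takes over 61 s, if anything falls off the work surface, if the arm or the gripper's body presses on something with over 40 N, if the wrist force passes 120 N, or if a joint passes its speed limit or range.

## Working session

There is one attempt and no reset: what is moved stays moved. The work goes in short steps, Python scripts to look and compute and a shell command to move; the robot and the scene stay as the last step left them, time stands still between calls to the robot, and variables do not carry over. Pictures are saved under pics/ and viewed, about 8 in all and at most 12, crops included, and the job is handed in when it is done.

```bash
mkdir -p pics; cat > h.py <<'E'
from station import env, imaging, order, nets
import numpy as np, cv2
def snap(n,save=None):
    p=imaging.snapshot(n)
    if save: cv2.imwrite('pics/'+save,p['color'][:,:,::-1])
    return p
def world(p,c): return np.array(p['R']).T@(np.array(c)-np.array(p['t']))
def cloud(p,mask=None):
    z=p['z_map']; v,u=np.nonzero((z>0)&(mask if mask is not None else True))
    d=z[v,u]; c=np.stack([(u-p['cx'])/p['fx']*d,(v-p['cy'])/p['fy']*d,d],1)
    return (c-np.array(p['t']))@np.array(p['R'])
def rel(target):
    s=env.get_state(); return np.round(np.array(s['ee_rot']).T@(np.array(target)-np.array(s['tool_pos']))*1000,1)
E
python3 - <<'E'
from h import *
np.set_printoptions(precision=3,suppress=True)
s=env.get_state(); print(s['clock'],s['tool_pos'],np.array(s['ee_rot']))
for n in('scene','top'):
    p=snap(n,n+'0.png'); print(n,-np.array(p['R']).T@np.array(p['t']))
    for q in('cupboard','door_handle','burr_center','top_tier','mug','maze_ball','train'):
        r=nets.recognise(p,q)[:2]
        print(q,[(round(a['conf'],2),world(p,a['point'])) for a in r])
        m=nets.outline_of(p,q)
        if m:
            c=cloud(p,m[0]['pixels']); print('   ',len(c),np.percentile(c,2,0) if len(c) else '',np.percentile(c,98,0) if len(c) else '')
E
```

```text
0.0 [ 0.162 -0.706  0.193] [[ 0.975  0.224 -0.   ]
 [ 0.224 -0.975  0.001]
 [-0.    -0.002 -1.   ]]
scene [0.557 0.579 1.282]
cupboard [(0.69, array([0.735, 0.221, 0.24 ]))]
    12268 [ 0.63  -0.007  0.055] [0.847 0.382 0.244]
door_handle [(0.66, array([0.656, 0.105, 0.165]))]
    131 [0.646 0.094 0.09 ] [0.678 0.106 0.21 ]
burr_center [(0.6, array([0.535, 0.191, 0.056])), (0.38, array([ 0.421, -0.063,  0.071]))]
    815 [0.495 0.141 0.001] [0.573 0.224 0.093]
top_tier [(0.9, array([ 0.457, -0.3  ,  0.114]))]
    4022 [ 0.381 -0.424  0.012] [ 0.528 -0.217  0.145]
mug [(0.98, array([0.504, 0.429, 0.078]))]
    1129 [ 0.47   0.372 -0.001] [0.542 0.468 0.153]
maze_ball [(0.8, array([0.615, 0.024, 0.082]))]
    838 [ 0.573 -0.055 -0.   ] [0.654 0.056 0.097]
train [(0.83, array([ 0.424, -0.063,  0.069]))]
    857 [ 0.385 -0.145 -0.001] [ 0.453 -0.027  0.092]
top [0.43  0.019 1.592]
cupboard [(0.72, array([0.726, 0.176, 0.239]))]
    8338 [ 0.623 -0.016  0.022] [0.849 0.361 0.246]
door_handle [(0.57, array([0.653, 0.098, 0.168]))]
    33 [0.645 0.091 0.117] [0.68  0.105 0.214]
burr_center [(0.8, array([0.536, 0.176, 0.064]))]
    447 [0.497 0.141 0.001] [0.571 0.223 0.095]
top_tier [(0.94, array([ 0.456, -0.322,  0.111])), (0.5, array([0.725, 0.175, 0.237]))]
    3112 [ 0.383 -0.423  0.019] [ 0.526 -0.219  0.146]
mug [(0.58, array([0.502, 0.434, 0.076]))]
    602 [0.468 0.382 0.002] [0.539 0.467 0.152]
maze_ball [(0.93, array([0.608, 0.015, 0.083]))]
    537 [ 0.573 -0.024  0.054] [0.653 0.053 0.098]
train [(0.91, array([ 0.419, -0.088,  0.069]))]
    567 [ 0.387 -0.152  0.022] [ 0.452 -0.031  0.093]
```

```bash
python3 - <<'E'
from h import *
np.set_printoptions(precision=3,suppress=True)
C={}
for n in('scene','top'):
    p=snap(n); c=cloud(p); C[n]=c
    def rect(m,l):
        q=c[m]; 
        r=cv2.minAreaRect((q[:,:2]*1000).astype(np.float32)); print(n,l,len(q),r, np.median(q[:,2]))
    m=nets.outline_of(p,'cupboard')[0]['pixels']; cc=cloud(p,m); q=cc[cc[:,2]>.234]; print(n,'cup',cv2.minAreaRect((q[:,:2]*1000).astype(np.float32)))
    X,Y,Z=c.T
    rect((abs(X-.456)<.1)&(abs(Y+.32)<.13)&(Z>.139)&(Z<.15),'rim')
    b=(abs(X-.535)<.06)&(abs(Y-.18)<.06)
    rect(b&(Z>.085)&(Z<.1),'burrtop'); rect(b&(Z>.03)&(Z<.075),'burrmid')
    rect(b&(Z>.062)&(Z<.073),'burr y-pair top');rect(b&(Z>.05)&(Z<.06),'burr x-pair top')
big=cv2.imread('pics/top0.png'); cv2.imwrite('pics/topc.png',big)
s=cv2.imread('pics/scene0.png'); print(s.shape)
E
```

```text
scene cup ((745.5372924804688, 175.1016845703125), (159.98223876953125, 401.8335266113281), 16.487974166870117)
scene rim 359 ((453.8883972167969, -322.45001220703125), (141.33274841308594, 204.94686889648438), 6.1897125244140625) 0.14324032605526352
scene burrtop 136 ((534.5203247070312, 180.4160919189453), (21.93983268737793, 43.44327163696289), 21.70287322998047) 0.09057412475892093
scene burrmid 626 ((534.326171875, 181.01853942871094), (94.72190856933594, 84.02062225341797), 78.20497131347656) 0.05727532997312728
scene burr y-pair top 217 ((527.8723754882812, 189.5190887451172), (89.7407455444336, 57.04844665527344), 33.56651306152344) 0.06680609913947462
scene burr x-pair top 305 ((537.3501586914062, 183.34967041015625), (79.94917297363281, 96.57421112060547), 47.027610778808594) 0.055559936043355664
top cup ((745.3428955078125, 176.29055786132812), (162.40167236328125, 400.3743591308594), 16.425395965576172)
top rim 274 ((454.8011169433594, -322.55780029296875), (139.89573669433594, 202.59535217285156), 6.426083087921143) 0.14412017336176575
top burrtop 77 ((533.9187622070312, 180.12623596191406), (21.142305374145508, 43.021690368652344), 23.265371322631836) 0.09041889391218522
top burrmid 358 ((533.2799072265625, 178.7919464111328), (92.79098510742188, 83.51449584960938), 78.21212005615234) 0.0591075395251061
top burr y-pair top 128 ((534.9521484375, 182.685302734375), (74.126708984375, 79.7171401977539), 74.40902709960938) 0.06585123478021514
top burr x-pair top 177 ((529.7200927734375, 177.35238647460938), (77.35025024414062, 94.72538757324219), 43.80401611328125) 0.055575034604308966
(420, 560, 3)
```

View pics/scene0.png

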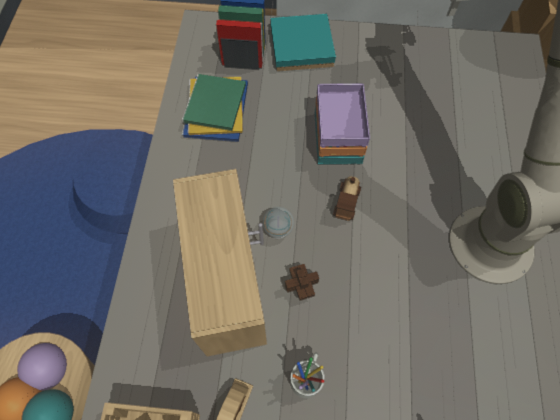

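View pics/top0.png

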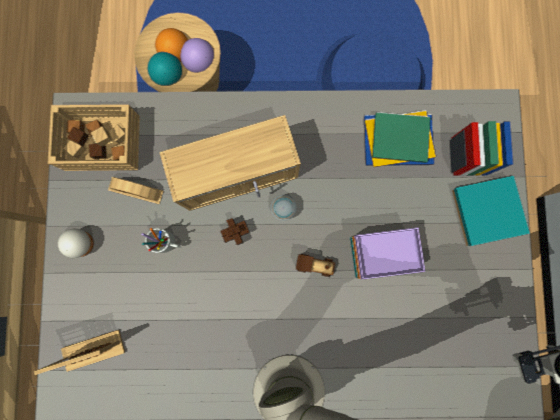

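The pictures show that the burr (scene px 302,282) stands clear in front of the cupboard. The handle is at px 255,233, with the maze ball at px 277,222 just in front of it. The lilac top tray is empty at px 342,115. The measurements agree with the given sizes:
- **Cupboard:** centre (0.7455, 0.1757), yaw 16.45°.
- **Burr:** centre (0.534, 0.180), long side of its top at about -67.5°.
- **Tray:** centre (0.4545, -0.3225), yaw 6.3°.

I'm moving towards the burr, going high over the tray.

```bash
python3 -m jog '[{"x":60,"y":-20,"z":-100,"rz":-9.5},{"x":80,"y":-40,"z":-106,"rz":-9.5},{"x":110,"y":-55,"z":-106,"rz":-9.5},{"x":140,"y":-65,"z":-106,"rz":-9.5},{"x":158,"y":-72,"z":-106,"rz":-9.5}]'
python3 -m jog '[{"x":140,"y":-77},{"x":140,"y":-77},{"x":140,"y":-77},{"x":140,"y":-77},{"x":140,"y":-77}]'
python3 -c "
from h import *
s=env.get_state();print(s['tool_pos'],s['ee_rot'],rel([.50,-.35,.3]),rel([.534,.18,.3]))"
```

```text
[ 0.16230384 -0.70659363  0.19371595] [[ 9.74616973e-01  2.23878881e-01 -5.60687680e-05]
 [ 2.23878882e-01 -9.74616974e-01  2.14370579e-05]
 [-4.98462684e-05 -3.34455336e-05 -9.99999998e-01]] [ 409.  -271.9 -106.3] [ 560.7 -780.9 -106.3]invalid input
invalid input
```

```bash
python3 -m jog '[{"rx":0,"ry":0,"rz":-9.5,"x":60,"y":-20,"z":-100,"fingers":1},{"rx":0,"ry":0,"rz":-9.5,"x":80,"y":-40,"z":-106,"fingers":1},{"rx":0,"ry":0,"rz":-9.5,"x":110,"y":-55,"z":-106,"fingers":1},{"rx":0,"ry":0,"rz":-9.5,"x":140,"y":-65,"z":-106,"fingers":1},{"rx":0,"ry":0,"rz":-9.5,"x":158,"y":-72,"z":-106,"fingers":1}]'
python3 -c "
from h import *
s=env.get_state();print(s['clock'],s['tool_pos'],rel([.50,-.35,.3]),rel([.534,.18,.3]))"
```

```text
clock: 2.12
tool_pos: [0.2962, -0.6042, 0.3012]
ee_rot: [[0.925, 0.38, 0.001], [0.38, -0.925, -0.003], [0.0, 0.003, -1.0]]
ft_force: [1.2, -0.3, 0.4]
grip_width: 1.002
2.1167 [ 0.29622834 -0.60419386  0.30116723] [ 285.1 -157.7    0.7] [ 518.  -635.    -0.8]
```

```bash

python3 -m jog '[{"rx":0,"ry":0,"rz":0,"x":36,"y":-20,"z":0,"fingers":1},{"rx":0,"ry":0,"rz":0,"x":72,"y":-40,"z":0,"fingers":1},{"rx":0,"ry":0,"rz":0,"x":107,"y":-59,"z":0,"fingers":1},{"rx":0,"ry":0,"rz":0,"x":143,"y":-79,"z":0,"fingers":1},{"rx":0,"ry":0,"rz":0,"x":178,"y":-98,"z":0,"fingers":1}]' | head -2
python3 -m jog '[{"rx":0,"ry":0,"rz":0,"x":35,"y":-20,"z":0,"fingers":1},{"rx":0,"ry":0,"rz":0,"x":70,"y":-40,"z":0,"fingers":1},{"rx":0,"ry":0,"rz":0,"x":105,"y":-60,"z":0,"fingers":1},{"rx":0,"ry":0,"rz":0,"x":121,"y":-98,"z":0,"fingers":1},{"rx":0,"ry":0,"rz":0,"x":137,"y":-136,"z":0,"fingers":1}]' | head -2
python3 -m jog '[{"rx":0,"ry":0,"rz":0,"x":18,"y":-36,"z":0,"fingers":1},{"rx":0,"ry":0,"rz":0,"x":36,"y":-72,"z":0,"fingers":1},{"rx":0,"ry":0,"rz":0,"x":53,"y":-108,"z":0,"fingers":1},{"rx":0,"ry":0,"rz":0,"x":70,"y":-145,"z":0,"fingers":1},{"rx":0,"ry":0,"rz":0,"x":87,"y":-180,"z":0,"fingers":1}]' 
python3 -c "
from h import *
s=env.get_state();print(s['joint_pos'],rel([.534,.18,.3]))"
```

```text
clock: 2.53
tool_pos: [0.4246, -0.444, 0.3012]
clock: 2.95
tool_pos: [0.5007, -0.2641, 0.3004]
clock: 3.37
tool_pos: [0.5122, -0.0625, 0.3002]
ee_rot: [[0.925, 0.381, 0.003], [0.381, -0.925, -0.003], [0.001, 0.004, -1.0]]
ft_force: [1.3, 0.5, 0.1]
grip_width: 1.001
[ 0.2175852   0.24013814 -0.25936334  1.92927782  0.07733334  0.97876086
 -1.2574967 ] [ 112.5 -215.9   -0.5]
```

```bash

python3 -m jog '[{"rx":0,"ry":0,"rz":0,"x":18,"y":-36,"z":0,"fingers":1},{"rx":0,"ry":0,"rz":0,"x":36,"y":-72,"z":10,"fingers":1},{"rx":0,"ry":0,"rz":0,"x":54,"y":-108,"z":20,"fingers":1},{"rx":0,"ry":0,"rz":0,"x":72,"y":-144,"z":30,"fingers":1},{"rx":0,"ry":0,"rz":0,"x":90,"y":-180,"z":35,"fingers":1}]' | head -2
python3 -m jog '[{"rx":0,"ry":0,"rz":0,"x":20,"y":-30,"z":30,"fingers":1},{"rx":0,"ry":0,"rz":0,"x":22,"y":-36,"z":60,"fingers":1},{"rx":0,"ry":0,"rz":0,"x":22,"y":-36,"z":65,"fingers":1},{"rx":0,"ry":0,"rz":0,"x":22,"y":-36,"z":65,"fingers":1}]' 
python3 - <<'E'
from h import *
p=snap('wrist','w1.png'); c=cloud(p); X,Y,Z=c.T
q=c[(abs(X-.534)<.06)&(abs(Y-.18)<.06)&(Z>.085)&(Z<.096)]
print(len(q),cv2.minAreaRect((q[:,:2]*1000).astype(np.float32)),np.median(q[:,2])); print(rel([.534,.18,.06]))
E
```

```text
clock: 3.78
tool_pos: [0.5263, 0.1398, 0.2639]
clock: 4.12
tool_pos: [0.5316, 0.181, 0.1969]
ee_rot: [[0.924, 0.382, -0.002], [0.382, -0.924, -0.005], [-0.004, 0.004, -1.0]]
ft_force: [0.4, -0.7, -0.1]
grip_width: 1.001
944 ((534.8091430664062, 178.9438018798828), (22.286062240600586, 42.55732727050781), 23.08544921875) 0.09028400315198176
[  1.2   0.2 138.6]
```

View pics/w1.png

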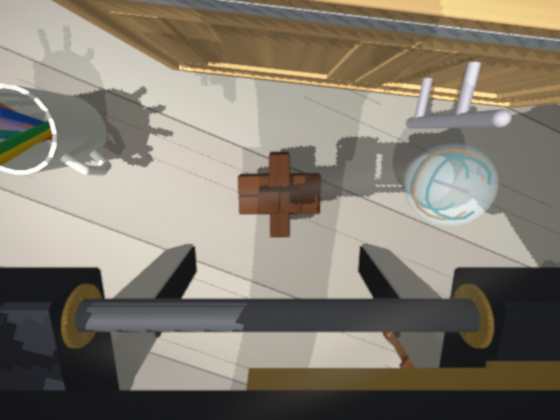

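The wrist view shows the burr at px 280,195, midway between the fingers (px 180 and 375). The 44 mm side of its upright pair lies along the jaws, so I'll go down and grip it.

```bash

python3 -m jog '[{"rx":0,"ry":0,"rz":0,"x":2,"y":1,"z":35,"fingers":1},{"rx":0,"ry":0,"rz":0,"x":2,"y":1.5,"z":70,"fingers":1},{"rx":0,"ry":0,"rz":0,"x":2,"y":2,"z":105,"fingers":1},{"rx":0,"ry":0,"rz":0,"x":2,"y":2,"z":125,"fingers":1},{"rx":0,"ry":0,"rz":0,"x":2,"y":2,"z":134,"fingers":1}]' 
python3 -m jog '[{"rx":0,"ry":0,"rz":0,"x":0,"y":0,"z":0,"fingers":0.35},{"rx":0,"ry":0,"rz":0,"x":0,"y":0,"z":0,"fingers":0.3},{"rx":0,"ry":0,"rz":0,"x":0,"y":0,"z":0,"fingers":0.3},{"rx":0,"ry":0,"rz":0,"x":0,"y":0,"z":0,"fingers":0.3},{"rx":0,"ry":0,"rz":0,"x":0,"y":0,"z":0,"fingers":0.3}]'
python3 -m jog '[{"rx":0,"ry":0,"rz":0,"x":0,"y":0,"z":0,"fingers":0.3},{"rx":0,"ry":0,"rz":0,"x":0,"y":0,"z":0,"fingers":0.3},{"rx":0,"ry":0,"rz":0,"x":0,"y":0,"z":0,"fingers":0.3},{"rx":0,"ry":0,"rz":0,"x":0,"y":0,"z":0,"fingers":0.3}]'
```

```text
clock: 4.58
tool_pos: [0.5357, 0.1764, 0.0637]
ee_rot: [[0.926, 0.378, -0.0], [0.378, -0.926, -0.006], [-0.003, 0.005, -1.0]]
ft_force: [0.4, -0.4, -0.3]
grip_width: 1.001
clock: 5.0
tool_pos: [0.5365, 0.1766, 0.0652]
ee_rot: [[0.926, 0.378, 0.002], [0.378, -0.926, -0.005], [-0.0, 0.006, -1.0]]
ft_force: [0.1, 0.1, -0.5]
grip_width: 0.692
clock: 5.33
tool_pos: [0.5371, 0.1784, 0.0661]
ee_rot: [[0.926, 0.379, 0.004], [0.379, -0.926, -0.003], [0.002, 0.004, -1.0]]
ft_force: [-2.8, 6.1, 15.6]
grip_width: 0.405
```

```bash
python3 - <<'E'
from h import *
p=snap('wrist','w2.png'); s=env.get_state(); print(s['grip_width'],s['ft_force'],s['tool_pos'],s['wrist_torque'])
p=snap('scene');cv2.imwrite('pics/s2.png',cv2.resize(p['color'][200:340,220:400,::-1],None,fx=4,fy=4))
E
```

```text
0.3623268664208603 [-3.86887352  7.47416012 18.79337397] [0.537262   0.17927707 0.06645708] [2.11276746 1.15546801 0.01174246]
```

View pics/w2.png

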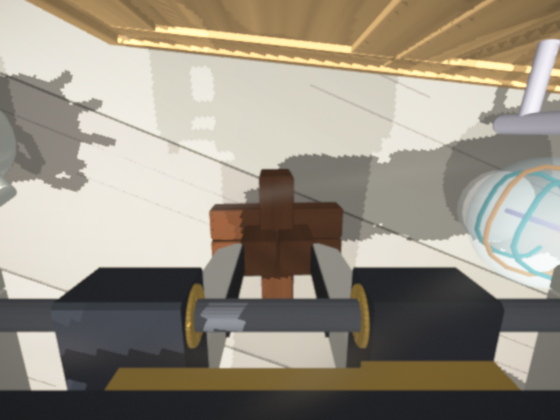

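View pics/s2.png

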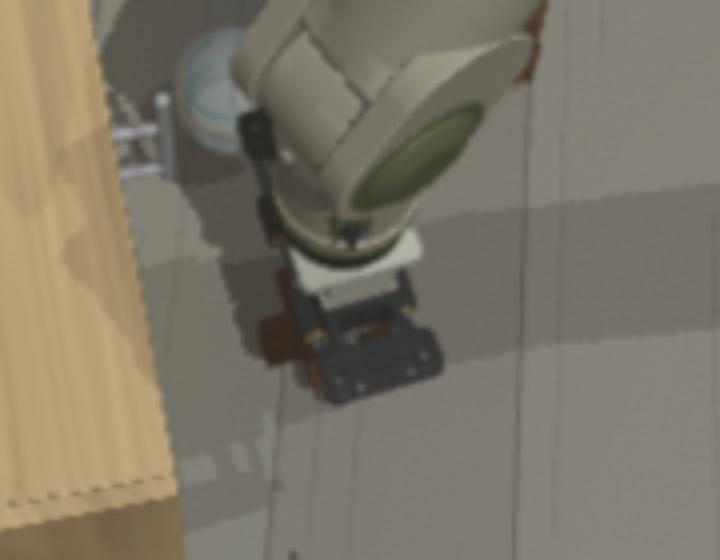

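```bash

python3 -m jog '[{"rx":0,"ry":0,"rz":0,"x":0,"y":0,"z":-1,"fingers":0.3},{"rx":0,"ry":0,"rz":0,"x":0,"y":0,"z":-3,"fingers":0.3},{"rx":0,"ry":0,"rz":0,"x":0,"y":0,"z":-4,"fingers":0.3}]'
python3 -m jog '[{"rx":0,"ry":0,"rz":0,"x":0,"y":0,"z":-2,"fingers":0.3},{"rx":0,"ry":0,"rz":0,"x":0,"y":0,"z":-4,"fingers":0.3},{"rx":0,"ry":0,"rz":0,"x":0,"y":0,"z":-8,"fingers":0.3},{"rx":0,"ry":0,"rz":0,"x":0,"y":0,"z":-8,"fingers":0.3}]'
python3 - <<'E'
from h import *
p=snap('wrist','w3.png')
E
```

```text
clock: 5.68
tool_pos: [0.5374, 0.1799, 0.071]
ee_rot: [[0.925, 0.38, 0.005], [0.38, -0.925, -0.001], [0.004, 0.003, -1.0]]
ft_force: [0.9, -1.4, 0.2]
grip_width: 0.303
clock: 6.02
tool_pos: [0.5376, 0.1798, 0.0795]
ee_rot: [[0.925, 0.379, 0.005], [0.379, -0.925, -0.001], [0.005, 0.003, -1.0]]
ft_force: [-1.0, -0.1, -0.1]
grip_width: 0.301
```

View pics/w3.png

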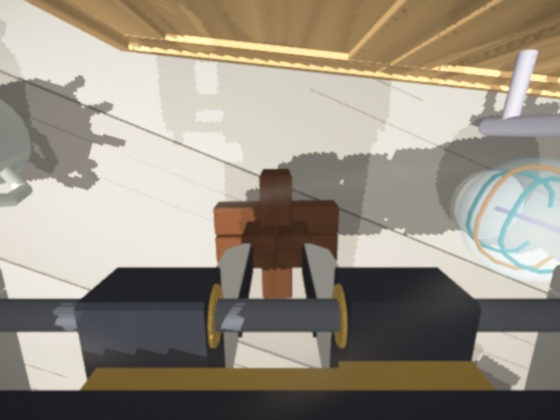

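```bash
python3 - <<'E'
from h import *
np.set_printoptions(precision=3,suppress=True,linewidth=150)
p=snap('wrist'); s=env.get_state(); print(s['tool_pos'],s['grip_width'])
z=p['z_map']; R=np.array(p['R']);t=np.array(p['t'])
print('cam',-R.T@t); pc=R@np.array(s['tool_pos'])+t; print('tcp px',pc[0]/pc[2]*p['fx']+p['cx'],pc[1]/pc[2]*p['fy']+p['cy'],pc[2])
def wp(u,v): d=z[v,u]; return world(p,[(u-p['cx'])/p['fx']*d,(v-p['cy'])/p['fy']*d,d])
for u,v in[(280,185),(280,210),(225,215),(225,245),(280,235),(262,240),(280,260),(280,285),(230,260),(240,255),(325,255),(330,262),(247,280),(310,280),(276,315)]: print(u,v,p['color'][v,u],wp(u,v))
E
```

```text
[0.537 0.18  0.079] 0.3000431917362924
cam [0.602 0.207 0.271]
tcp px 276.7466799603119 242.8305309908191 0.20322911206995717
280 185 [88 68 55] [0.572 0.191 0.067]
280 210 [76 49 34] [0.556 0.185 0.067]
225 215 [160 103  68] [0.535 0.219 0.057]
225 245 [160 100  65] [0.514 0.211 0.056]
280 235 [58 39 29] [0.546 0.181 0.087]
262 240 [75 49 33] [0.539 0.19  0.09 ]
280 260 [75 49 33] [0.532 0.175 0.091]
280 285 [131  84  55] [0.505 0.164 0.068]
230 260 [142 139 131] [0.537 0.205 0.127]
240 255 [142 140 132] [0.538 0.201 0.12 ]
325 255 [142 140 131] [0.555 0.16  0.121]
330 262 [142 140 132] [0.555 0.159 0.13 ]
247 280 [30 31 32] [0.536 0.194 0.141]
310 280 [32 32 33] [0.549 0.169 0.146]
276 315 [77 78 82] [0.563 0.191 0.206]
```

```bash
python3 - <<'E'
from h import *
np.set_printoptions(precision=0,suppress=True,linewidth=200)
p=snap('wrist'); s=env.get_state()
z=p['z_map']; H,W=z.shape; v,u=np.mgrid[:H,:W]
c=np.stack([(u-p['cx'])/p['fx']*z,(v-p['cy'])/p['fy']*z,z],-1)
w=(c-np.array(p['t']))@np.array(p['R']); tl=(w-np.array(s['tool_pos']))@np.array(s['ee_rot'])*1000
for k,n in((2,'z'),(1,'y'),(0,'x')):
    print('tool',n,'cols',list(range(222,336,6)))
    for r in range(236,300,6): print(r,tl[r,222:336:6,k].round())
E
```

```text
tool z cols [222, 228, 234, 240, 246, 252, 258, 264, 270, 276, 282, 288, 294, 300, 306, 312, 318, 324, 330]
236 [26. 26. 26. 26. -8. -8. -8. -8. -8. 12. -8. -9. -8. -9. -9. 25. 25. 25. 24.]
242 [ 23.  23.  22.  22. -12. -12. -11. -12. -12.   5. -12. -12. -11. -11. -11.  23.  22.  23.  22.]
248 [ 23.  22. -32. -32. -32. -28. -12. -11. -11.  -3. -12. -12. -11. -11. -31. -32. -33. -32.  22.]
254 [  24. -191.  -40.  -42.  -41.  -33.  -11.  -12.  -11.  -10.  -11.  -12.  -12.  -11.  -36.  -39.  -41.  -41.  -41.]
260 [-49. -48. -48. -49. -48. -32. -12. -11. -11.  -9. -11. -11. -11. -12. -45. -49. -49. -48. -49.]
266 [-55. -57. -55. -55. -52. -34. -11. -11. -11. -10. -12. -11. -11. -11. -50. -56. -55. -56. -56.]
272 [-62. -62. -63. -62. -59. -33.  78.  12.  13.  12.  12.  11.  77.  78. -52. -61. -62. -63. -62.]
278 [-66. -68. -68. -68. -65. -35.  79.  12.  12.  12.  13.  12.  78.  78. -52. -65. -68. -68. -67.]
284 [-74. -73. -74. -74. -66.  80.  78.  11.  13.  12.  11.  12.  78.  79. -53. -70. -74. -73. -74.]
290 [-117.  -78.  -79.  -75.  -67.   80.   78.   12.   10.   13.   13.   12.   77. 
[... 1837 characters left out ...]
.   9.   9.]
260 [ 9.  9.  9.  9.  9.  2. -7. -7. -7. -8. -7. -7. -7. -7.  8.  9.  9.  9.  9.]
266 [  9.   9.   9.   9.   7.  -1. -11. -11. -11. -12. -11. -11. -11. -11.   6.   9.   9.   9.   9.]
272 [  9.   9.   9.   9.   8.  -5. -58. -26. -27. -26. -26. -26. -57. -58.   4.   8.   9.   9.   9.]
278 [  8.   9.   9.   9.   7.  -8. -64. -31. -31. -31. -31. -31. -64. -64.   1.   7.   9.   9.   9.]
284 [  9.   9.   9.   9.   5. -71. -70. -35. -36. -36. -35. -36. -70. -71.  -2.   7.   9.   9.   9.]
290 [ 30.   9.   9.   7.   3. -77. -77. -40. -40. -41. -41. -41. -76. -77.  -5.   7.   8.   9.  10.]
296 [ 29.   9.  10.   7.  -0. -83. -83. -46. -45. -45. -46. -46. -82. -83.  -8.   6.   9.   9.   8.]
```

The fingers closed over the top of the burr. The depth map puts their real tips about 25 to 30 mm short of the reported TCP. I'll open them and measure the tip offset properly, open and partly closed.

```bash
cat >> h.py <<'E'
def tips():
    p=snap('wrist'); s=env.get_state(); z=p['z_map']; v,u=np.nonzero(z>0); w=cloud(p)
    tl=(w-np.array(s['tool_pos']))@np.array(s['ee_rot'])*1000
    for sg in(-1,1):
        m=(abs(tl[:,0])<11)&(tl[:,1]*sg>3)&(tl[:,1]*sg<70)&(tl[:,2]>-70)&(w[:,2]>.097)
        q=tl[m]; 
        if len(q): print('side',sg,len(q),'tip z',np.sort(q[:,2])[-8:].round(1),'inner y',(sg*np.percentile(q[:,1]*sg,2)).round(1),'x',np.percentile(q[:,0],[2,98]).round(1))
    return p,w
E
python3 - <<'E'
from h import *
tips()
E
python3 -m jog '[{"rx":0,"ry":0,"rz":0,"x":0,"y":0,"z":-6,"fingers":1},{"rx":0,"ry":0,"rz":0,"x":0,"y":0,"z":-6,"fingers":1},{"rx":0,"ry":0,"rz":0,"x":0,"y":0,"z":-6,"fingers":1},{"rx":0,"ry":0,"rz":0,"x":0,"y":0,"z":-6,"fingers":1},{"rx":0,"ry":0,"rz":0,"x":0,"y":0,"z":-6,"fingers":1}]'
python3 - <<'E'
from h import *
tips()
E
python3 -m jog '[{"rx":0,"ry":0,"rz":0,"x":0,"y":0,"z":0,"fingers":1},{"rx":0,"ry":0,"rz":0,"x":0,"y":0,"z":0,"fingers":1},{"rx":0,"ry":0,"rz":0,"x":0,"y":0,"z":0,"fingers":1},{"rx":0,"ry":0,"rz":0,"x":0,"y":0,"z":0,"fingers":1}]'
python3 - <<'E'
from h import *
p,c=tips(); X,Y,Z=c.T
q=c[(abs(X-.534)<.06)&(abs(Y-.18)<.06)&(Z>.085)&(Z<.096)]
print(len(q),cv2.minAreaRect((q[:,:2]*1000).astype(np.float32)),np.median(q[:,2])); print(rel([.5345,.179,.06]))
E
```

```text
side -1 1195 tip z [-25.9 -25.9 -25.6 -25.4 -25.  -24.9 -24.9 -24.8] inner y -13.5 x [-6.   9.3]
side 1 1200 tip z [-25.6 -25.4 -25.4 -25.3 -25.2 -25.1 -24.8 -24.4] inner y 14.3 x [-5.8  9.3]
clock: 6.63
tool_pos: [0.5373, 0.1798, 0.0849]
ee_rot: [[0.925, 0.38, 0.005], [0.38, -0.925, -0.001], [0.004, 0.003, -1.0]]
ft_force: [-0.3, -0.3, -0.7]
grip_width: 0.609
side -1 1572 tip z [-25.7 -25.7 -25.6 -25.3 -25.3 -25.2 -25.1 -25. ] inner y -27.8 x [-6.3  9.3]
side 1 1571 tip z [-25.5 -25.3 -25.3 -25.2 -25.2 -24.9 -24.8 -24.8] inner y 28.5 x [-6.4  9.3]
clock: 7.02
tool_pos: [0.5372, 0.1798, 0.0848]
ee_rot: [[0.925, 0.38, 0.005], [0.38, -0.925, -0.001], [0.004, 0.003, -1.0]]
ft_force: [0.7, -1.0, -0.2]
grip_width: 0.938
side -1 1823 tip z [-25.7 -25.6 -25.6 -25.6 -25.5 -25.3 -24.9 -24.1] inner y -43.0 x [-6.7  9.2]
side 1 1827 tip z [-25.6 -25.6 -25.4 -25.2 -25.  -25.  -25.  -24.8] inner y 43.7 x [-6.8  9.2]
2222 ((535.0751342773438, 179.1053009033203), (22.061668395996094, 42.9940299987793), 23.593294143676758) 0.09024001322039946
[-2.9 -0.4 24.8]
```

The real finger ends sit a constant 25 mm behind the reported TCP, both open and closed. That matches the contact with the burr's top at 90 mm, so from here I'll allow for it. The burr hasn't moved: its top is still at (0.535, 0.179, 0.090). Now I'll go down by the right amount.

```bash

python3 -m jog '[{"rx":0,"ry":0,"rz":0,"x":-4,"y":0,"z":0,"fingers":1},{"rx":0,"ry":0,"rz":0,"x":-4,"y":0,"z":15,"fingers":1},{"rx":0,"ry":0,"rz":0,"x":-4,"y":0,"z":30,"fingers":1},{"rx":0,"ry":0,"rz":0,"x":-4,"y":0,"z":42,"fingers":1},{"rx":0,"ry":0,"rz":0,"x":-4,"y":0,"z":48,"fingers":1}]' 
python3 -m jog '[{"rx":0,"ry":0,"rz":0,"x":0,"y":0,"z":0,"fingers":0.3},{"rx":0,"ry":0,"rz":0,"x":0,"y":0,"z":0,"fingers":0.3},{"rx":0,"ry":0,"rz":0,"x":0,"y":0,"z":0,"fingers":0.3},{"rx":0,"ry":0,"rz":0,"x":0,"y":0,"z":0,"fingers":0.3},{"rx":0,"ry":0,"rz":0,"x":0,"y":0,"z":0,"fingers":0.3}]'
python3 -m jog '[{"rx":0,"ry":0,"rz":0,"x":0,"y":0,"z":0,"fingers":0.3},{"rx":0,"ry":0,"rz":0,"x":0,"y":0,"z":0,"fingers":0.3},{"rx":0,"ry":0,"rz":0,"x":0,"y":0,"z":0,"fingers":0.3},{"rx":0,"ry":0,"rz":0,"x":0,"y":0,"z":0,"fingers":0.3},{"rx":0,"ry":0,"rz":0,"x":0,"y":0,"z":0,"fingers":0.3}]'
```

```text
clock: 7.48
tool_pos: [0.5329, 0.1779, 0.0356]
ee_rot: [[0.925, 0.38, 0.003], [0.38, -0.925, -0.002], [0.002, 0.003, -1.0]]
ft_force: [0.3, 0.1, -0.2]
grip_width: 0.998
clock: 7.9
tool_pos: [0.5333, 0.1779, 0.0362]
ee_rot: [[0.925, 0.38, 0.004], [0.38, -0.925, -0.002], [0.003, 0.003, -1.0]]
ft_force: [0.4, 0.5, 0.1]
grip_width: 0.693
clock: 8.32
tool_pos: [0.5334, 0.178, 0.0365]
ee_rot: [[0.925, 0.38, 0.005], [0.38, -0.925, -0.002], [0.004, 0.003, -1.0]]
ft_force: [0.2, -0.2, 3.1]
grip_width: 0.469
```

Gripped: the opening is 0.469, or 43.6 mm against the 44 mm stick. Lifting.

```bash

python3 -m jog '[{"rx":0,"ry":0,"rz":0,"x":0,"y":0,"z":-3,"fingers":0.3},{"rx":0,"ry":0,"rz":0,"x":0,"y":0,"z":-10,"fingers":0.3},{"rx":0,"ry":0,"rz":0,"x":0,"y":0,"z":-25,"fingers":0.3},{"rx":0,"ry":0,"rz":0,"x":0,"y":0,"z":-45,"fingers":0.3},{"rx":0,"ry":0,"rz":0,"x":0,"y":0,"z":-70,"fingers":0.3}]' 
python3 -m jog '[{"rx":0,"ry":0,"rz":0,"x":0,"y":0,"z":-30,"fingers":0.3},{"rx":0,"ry":0,"rz":0,"x":0,"y":0,"z":-60,"fingers":0.3},{"rx":0,"ry":0,"rz":0,"x":0,"y":0,"z":-90,"fingers":0.3},{"rx":0,"ry":0,"rz":0,"x":0,"y":0,"z":-110,"fingers":0.3},{"rx":0,"ry":0,"rz":0,"x":0,"y":0,"z":-120,"fingers":0.3}]'
python3 - <<'E'
from h import *
p=snap('wrist','w4.png')
c=cloud(p); s=env.get_state(); tl=(c-np.array(s['tool_pos']))@np.array(s['ee_rot'])*1000
q=tl[(abs(tl[:,0])<50)&(abs(tl[:,1])<50)&(tl[:,2]>-60)&(tl[:,2]<40)]; print(np.histogram(q[:,2],bins=range(-60,41,5)))
print(rel([.5,-.1,.22]),rel([.4545,-.3225,.22]))
E
```

```text
clock: 8.73
tool_pos: [0.5321, 0.1778, 0.1066]
ee_rot: [[0.925, 0.38, 0.002], [0.38, -0.925, -0.002], [0.001, 0.003, -1.0]]
ft_force: [0.3, 0.4, -1.6]
grip_width: 0.468
clock: 9.15
tool_pos: [0.5326, 0.1784, 0.2299]
ee_rot: [[0.925, 0.38, 0.006], [0.38, -0.925, -0.001], [0.005, 0.003, -1.0]]
ft_force: [0.7, -0.4, -0.9]
grip_width: 0.47
(array([ 421, 4020,  566,  480,  459, 1761, 1549,  684, 2841,  276,  248,
        230,   65,   33,    9,    0,    0,    0,    0,    0]), array([-60, -55, -50, -45, -40, -35, -30, -25, -20, -15, -10,  -5,   0,
         5,  10,  15,  20,  25,  30,  35,  40]))
[-136.2  245.1   10.3] [-262.8  433.7   10.2]
```

View pics/w4.png

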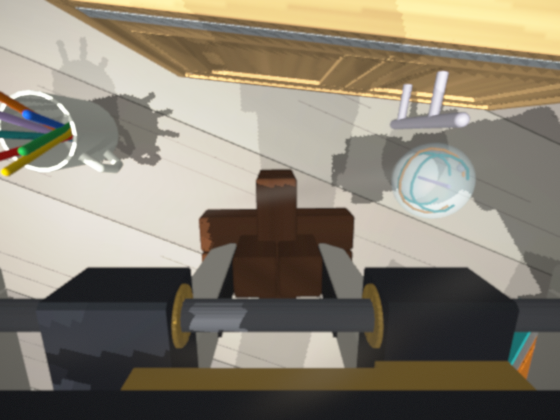

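The burr hangs upright between the pads (px 277,250), clear of everything. Carrying it to the tray.

```bash

python3 -m jog '[{"rx":0,"ry":0,"rz":0,"x":-10,"y":16,"z":-2,"fingers":0.3},{"rx":0,"ry":0,"rz":0,"x":-26,"y":43,"z":-5,"fingers":0.3},{"rx":0,"ry":0,"rz":0,"x":-44,"y":72,"z":-5,"fingers":0.3},{"rx":0,"ry":0,"rz":0,"x":-62,"y":102,"z":-5,"fingers":0.3},{"rx":0,"ry":0,"rz":0,"x":-80,"y":132,"z":-5,"fingers":0.3}]' | head -2
python3 -m jog '[{"rx":0,"ry":0,"rz":0,"x":-18,"y":30,"z":0,"fingers":0.3},{"rx":0,"ry":0,"rz":0,"x":-36,"y":60,"z":0,"fingers":0.3},{"rx":0,"ry":0,"rz":0,"x":-54,"y":90,"z":0,"fingers":0.3},{"rx":0,"ry":0,"rz":0,"x":-72,"y":120,"z":0,"fingers":0.3},{"rx":0,"ry":0,"rz":0,"x":-90,"y":150,"z":0,"fingers":0.3}]' | head -2
python3 -m jog '[{"rx":0,"ry":0,"rz":0,"x":-18,"y":30,"z":0,"fingers":0.3},{"rx":0,"ry":0,"rz":0,"x":-36,"y":60,"z":0,"fingers":0.3},{"rx":0,"ry":0,"rz":0,"x":-54,"y":90,"z":0,"fingers":0.3},{"rx":0,"ry":0,"rz":0,"x":-68,"y":112,"z":0,"fingers":0.3},{"rx":0,"ry":0,"rz":0,"x":-76,"y":125,"z":0,"fingers":0.3}]' 
python3 - <<'E'
from h import *
s=env.get_state();print(s['joint_pos'],rel([.4545,-.3225,.20]))
E
```

```text
clock: 9.62
tool_pos: [0.5076, 0.0246, 0.234]
clock: 10.03
tool_pos: [0.4801, -0.1499, 0.2329]
clock: 10.45
tool_pos: [0.4552, -0.2978, 0.2314]
ee_rot: [[0.926, 0.377, -0.0], [0.377, -0.926, -0.001], [-0.0, 0.001, -1.0]]
ft_force: [-0.1, 0.0, -2.0]
grip_width: 0.47
[ 0.63676698  0.34615911 -0.21588163  1.96350039  0.09851325  0.84147236
 -0.81666314] [-10.   22.6  31.4]
```

```bash

python3 -m jog '[{"rx":0,"ry":0,"rz":0,"x":-8,"y":16,"z":10,"fingers":0.3},{"rx":0,"ry":0,"rz":0,"x":-10,"y":23,"z":30,"fingers":0.3},{"rx":0,"ry":0,"rz":0,"x":-10,"y":23,"z":50,"fingers":0.3},{"rx":0,"ry":0,"rz":0,"x":-10,"y":23,"z":65,"fingers":0.3},{"rx":0,"ry":0,"rz":0,"x":-10,"y":23,"z":74,"fingers":0.3}]'
python3 -m jog '[{"rx":0,"ry":0,"rz":0,"x":0,"y":0,"z":3,"fingers":0.3},{"rx":0,"ry":0,"rz":0,"x":0,"y":0,"z":6,"fingers":0.3},{"rx":0,"ry":0,"rz":0,"x":0,"y":0,"z":9,"fingers":0.3},{"rx":0,"ry":0,"rz":0,"x":0,"y":0,"z":9,"fingers":0.3}]'
```

```text
clock: 10.87
tool_pos: [0.453, -0.3222, 0.1545]
ee_rot: [[0.926, 0.377, -0.004], [0.377, -0.926, 0.002], [-0.003, -0.003, -1.0]]
ft_force: [-0.2, -0.1, -1.5]
grip_width: 0.472
clock: 11.2
tool_pos: [0.4534, -0.3218, 0.1464]
ee_rot: [[0.926, 0.377, -0.003], [0.377, -0.926, 0.001], [-0.002, -0.002, -1.0]]
ft_force: [-0.2, -0.0, -2.2]
grip_width: 0.469
```

Force still reads as carried weight, so the burr isn't down yet. I'll step down by small amounts until contact.

```bash

python3 -m jog '[{"rx":0,"ry":0,"rz":0,"x":0,"y":0,"z":1,"fingers":0.3},{"rx":0,"ry":0,"rz":0,"x":0,"y":0,"z":2,"fingers":0.3},{"rx":0,"ry":0,"rz":0,"x":0,"y":0,"z":2,"fingers":0.3}]' | sed -n '2p;4,5p'
python3 - <<'E'
from h import *
np.set_printoptions(precision=4,suppress=True)
p=snap('scene'); c=cloud(p); X,Y,Z=c.T
q=c[(abs(X-.4545)<.06)&(abs(Y+.3225)<.09)]; print(np.histogram(q[:,2],bins=np.arange(.1,.24,.005)))
E
```

```text
tool_pos: [0.4536, -0.3219, 0.1462]
ft_force: [-4.2, 3.3, 15.4]
grip_width: 0.472
(array([ 17, 376, 506,  45,   2,   1,   4,  16,  25,  34,  29,  39,  62,
       114,  56,  61,  21,  15,  13,  21,  10,   5,   2,   0,   1,   3,
         3]), array([0.1  , 0.105, 0.11 , 0.115, 0.12 , 0.125, 0.13 , 0.135, 0.14 ,
       0.145, 0.15 , 0.155, 0.16 , 0.165, 0.17 , 0.175, 0.18 , 0.185,
       0.19 , 0.195, 0.2  , 0.205, 0.21 , 0.215, 0.22 , 0.225, 0.23 ,
       0.235]))
```

Contact at 15 N: the burr is standing on the floor. Release, then rise once the fingers are clear.

```bash

python3 -m jog '[{"rx":0,"ry":0,"rz":0,"x":0,"y":0,"z":0,"fingers":0.45},{"rx":0,"ry":0,"rz":0,"x":0,"y":0,"z":0,"fingers":0.5},{"rx":0,"ry":0,"rz":0,"x":0,"y":0,"z":0,"fingers":0.7},{"rx":0,"ry":0,"rz":0,"x":0,"y":0,"z":0,"fingers":0.9},{"rx":0,"ry":0,"rz":0,"x":0,"y":0,"z":0,"fingers":0.9}]' | sed -n '2p;4,5p'
python3 -m jog '[{"rx":0,"ry":0,"rz":0,"x":0,"y":0,"z":0,"fingers":0.9},{"rx":0,"ry":0,"rz":0,"x":0,"y":0,"z":0,"fingers":0.9},{"rx":0,"ry":0,"rz":0,"x":0,"y":0,"z":0,"fingers":0.9}]' | sed -n '2p;4,5p'
python3 -m jog '[{"rx":0,"ry":0,"rz":0,"x":0,"y":0,"z":-15,"fingers":0.9},{"rx":0,"ry":0,"rz":0,"x":0,"y":0,"z":-45,"fingers":0.9},{"rx":0,"ry":0,"rz":0,"x":0,"y":0,"z":-80,"fingers":0.9},{"rx":0,"ry":0,"rz":0,"x":0,"y":0,"z":-100,"fingers":0.9},{"rx":0,"ry":0,"rz":0,"x":0,"y":0,"z":-115,"fingers":0.9}]' 
python3 - <<'E'
from h import *
p=snap('wrist','w5.png'); c=cloud(p); X,Y,Z=c.T
q=c[(abs(X-.454)<.05)&(abs(Y+.322)<.05)&(Z>.19)&(Z<.21)]
print(len(q),cv2.minAreaRect((q[:,:2]*1000).astype(np.float32)),np.percentile(q[:,2],[5,50,95]))
print(env.get_state()['joint_pos'])
E
```

```text
tool_pos: [0.4537, -0.3219, 0.1461]
ft_force: [0.7, 0.8, 0.5]
grip_width: 0.666
tool_pos: [0.4537, -0.3219, 0.146]
ft_force: [-0.4, -0.4, 0.2]
grip_width: 0.873
clock: 12.58
tool_pos: [0.4545, -0.3223, 0.2635]
ee_rot: [[0.926, 0.377, 0.0], [0.377, -0.926, -0.001], [-0.0, 0.001, -1.0]]
ft_force: [0.3, -0.7, -0.2]
grip_width: 0.9
1320 ((455.7299499511719, -322.11224365234375), (21.53221893310547, 42.84466552734375), 21.960628509521484) [0.19473319 0.20019764 0.20138653]
[ 0.67569428  0.3266994  -0.21431141  1.89472774  0.08715651  0.9253175
 -0.76391237]
```

View pics/w5.png

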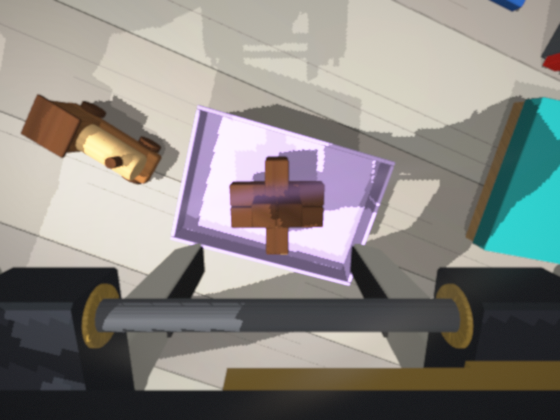

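The burr stands upright in the tray (px 278,205). Its top is at z 0.200 and its centre is within 2 mm of the tray's centre. Next the handle. I'll use a half-turn-free yaw with the jaws along the cupboard's y, at -73.5°.

```bash

python3 -m jog '[{"rx":0,"ry":0,"rz":1.5,"x":10,"y":-10,"z":-20,"fingers":1},{"rx":0,"ry":0,"rz":3,"x":32,"y":-31,"z":-35,"fingers":1},{"rx":0,"ry":0,"rz":4,"x":57,"y":-54,"z":-40,"fingers":1},{"rx":0,"ry":0,"rz":5,"x":82,"y":-78,"z":-40,"fingers":1},{"rx":0,"ry":0,"rz":5.7,"x":107,"y":-102,"z":-40,"fingers":1}]' | head -2
python3 -m jog '[{"rx":0,"ry":0,"rz":0,"x":22,"y":-26,"z":0,"fingers":1},{"rx":0,"ry":0,"rz":0,"x":44,"y":-53,"z":0,"fingers":1},{"rx":0,"ry":0,"rz":0,"x":67,"y":-79,"z":0,"fingers":1},{"rx":0,"ry":0,"rz":0,"x":90,"y":-106,"z":0,"fingers":1},{"rx":0,"ry":0,"rz":0,"x":110,"y":-130,"z":0,"fingers":1}]' 
python3 - <<'E'
from h import *
s=env.get_state();print(s['joint_pos'],rel([.648,.096,.26]))
E
```

```text
clock: 13.05
tool_pos: [0.5164, -0.1867, 0.3055]
clock: 13.47
tool_pos: [0.5858, -0.0286, 0.3047]
ee_rot: [[0.959, 0.282, 0.003], [0.282, -0.959, -0.003], [0.002, 0.004, -1.0]]
ft_force: [0.2, -0.1, -0.1]
grip_width: 0.999
[ 0.17496793  0.33650532 -0.30515522  1.77933394  0.11886127  1.04042021
 -1.45860053] [  94.7 -102.1   44.6]
```

```bash

python3 -m jog '[{"rx":0,"ry":0,"rz":0,"x":25,"y":-26,"z":0,"fingers":1},{"rx":0,"ry":0,"rz":0,"x":50,"y":-52,"z":0,"fingers":1},{"rx":0,"ry":0,"rz":0,"x":72,"y":-78,"z":10,"fingers":1},{"rx":0,"ry":0,"rz":0,"x":88,"y":-95,"z":25,"fingers":1},{"rx":0,"ry":0,"rz":0,"x":93,"y":-102,"z":35,"fingers":1}]' 
python3 - <<'E'
from h import *
np.set_printoptions(precision=4,suppress=True)
p=snap('wrist','w6.png'); s=env.get_state()
m=nets.outline_of(p,'door_handle'); print([a['conf'] for a in m])
c=cloud(p,m[0]['pixels']) if m else cloud(p); c=c[(np.hypot(c[:,0]-.65,c[:,1]-.0955)<.03)&(c[:,2]<.215)]
for lo,hi in((.205,.215),(.17,.205),(.09,.17)):
    q=c[(c[:,2]>lo)&(c[:,2]<hi)]
    if len(q): print(lo,len(q),q.mean(0),np.percentile(q,[2,98],axis=0))
print(rel([.6503,.0955,.155]))
E
```

```text
clock: 13.88
tool_pos: [0.6468, 0.1, 0.2675]
ee_rot: [[0.958, 0.287, 0.002], [0.287, -0.958, -0.001], [0.002, 0.001, -1.0]]
ft_force: [-0.0, -0.5, -0.2]
grip_width: 1.001
[0.92]
0.205 105 [0.652  0.0948 0.2086] [[0.6473 0.0905 0.2059]
 [0.6558 0.0989 0.2108]]
0.17 100 [0.6558 0.0961 0.1868] [[0.6516 0.0911 0.1702]
 [0.6703 0.0996 0.2041]]
0.09 155 [0.6624 0.0982 0.1657] [[0.652  0.0923 0.1197]
 [0.672  0.1029 0.1699]]
[  4.8   2.4 111.7]
```

View pics/w6.png

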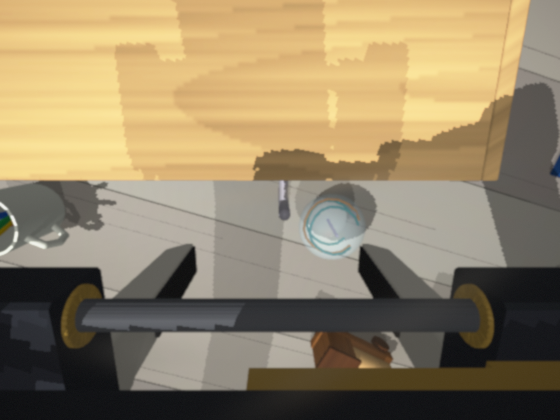

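The wrist view shows the bar top (px 284,213) between the fingers, with the maze ball (px 333,228) lower down beside it. The bar axis measures (0.6516, 0.0947), top at 0.21. I'll go down and close on it.

```bash

python3 -m jog '[{"rx":0,"ry":0,"rz":0,"x":2,"y":6.5,"z":25,"fingers":1},{"rx":0,"ry":0,"rz":0,"x":2,"y":6.5,"z":55,"fingers":1},{"rx":0,"ry":0,"rz":0,"x":2,"y":6.5,"z":85,"fingers":0.8},{"rx":0,"ry":0,"rz":0,"x":2,"y":6.5,"z":102,"fingers":0.6},{"rx":0,"ry":0,"rz":0,"x":2,"y":6.5,"z":110,"fingers":0.5}]'
python3 -m jog '[{"rx":0,"ry":0,"rz":0,"x":0,"y":0,"z":0,"fingers":0.2},{"rx":0,"ry":0,"rz":0,"x":0,"y":0,"z":0,"fingers":0},{"rx":0,"ry":0,"rz":0,"x":0,"y":0,"z":0,"fingers":0},{"rx":0,"ry":0,"rz":0,"x":0,"y":0,"z":0,"fingers":0},{"rx":0,"ry":0,"rz":0,"x":0,"y":0,"z":0,"fingers":0}]'
python3 -m jog '[{"rx":0,"ry":0,"rz":0,"x":0,"y":0,"z":0,"fingers":0},{"rx":0,"ry":0,"rz":0,"x":0,"y":0,"z":0,"fingers":0},{"rx":0,"ry":0,"rz":0,"x":0,"y":0,"z":0,"fingers":0},{"rx":0,"ry":0,"rz":0,"x":0,"y":0,"z":0,"fingers":0},{"rx":0,"ry":0,"rz":0,"x":0,"y":0,"z":0,"fingers":0}]'
cat > arc.py <<'E'
import sys
from h import *
# rows in current tool frame following the handle arc from a0 by 5 steps; handle taken at the grasp now
th=np.radians(16.45); Rz=lambda a:np.array([[np.cos(a),-np.sin(a)],[np.sin(a),np.cos(a)]])
H=lambda a: np.array([-71,178])+Rz(-a)@[7,-178]+Rz(a)@[-50,-50]
Hw=lambda a: Rz(th)@H(a)+[745.5,175.7]
s=env.get_state(); t=np.array(s['tool_pos'])*1000; R=np.array(s['ee_rot'])
g=t+R@[1.4,0,0]; from scipy.optimize import minimize_scalar
a0=minimize_scalar(lambda a:np.sum((Hw(a)-g[:2])**2),bounds=(0,1.5),method='bounded').x
yaw=np.arctan2(R[1,0],R[0,0])-th; print('a',a0,'resid mm',Hw(a0)-g[:2],'tool yaw rel',yaw)
for a in a0+np.array(eval(sys.argv[1])):
    y=a; d=np.r_[Hw(a)-Rz(y+th)@[1.4,0]-t[:2],0]; l=R.T@d
    print(f'a={a:.3f} x={l[0]:.1f} y={l[1]:.1f} rz={-np.degrees(y-yaw):.1f}')
E
python3 arc.py '[.06,.12,.18,.24,.30]'
```

```text
clock: 14.4
tool_pos: [0.6472, 0.0877, 0.1546]
ee_rot: [[0.959, 0.283, -0.005], [0.283, -0.959, -0.005], [-0.006, 0.003, -1.0]]
ft_force: [-0.1, -0.4, 0.2]
grip_width: 0.833
clock: 14.82
tool_pos: [0.6478, 0.0877, 0.1559]
ee_rot: [[0.959, 0.283, -0.003], [0.283, -0.959, -0.005], [-0.004, 0.004, -1.0]]
ft_force: [-0.3, -0.1, -0.2]
grip_width: 0.477
clock: 15.23
tool_pos: [0.6457, 0.0917, 0.156]
ee_rot: [[0.959, 0.285, -0.006], [0.285, -0.959, -0.001], [-0.006, -0.001, -1.0]]
ft_force: [-10.9, 13.7, 5.2]
grip_width: 0.117
a 0.0339065079182067 resid mm [-0.35646297  0.46094162] tool yaw rel 0.0017371708938797026
a=0.094 x=-7.7 y=2.1 rz=-5.3
a=0.154 x=-15.0 y=3.9 rz=-8.7
a=0.214 x=-22.1 y=4.8 rz=-12.2
a=0.274 x=-28.9 y=4.9 rz=-15.6
a=0.334 x=-35.4 y=4.1 rz=-19.0
```

```bash
python3 - <<'E'
from h import *
np.set_printoptions(precision=4,suppress=True)
p=snap('wrist','w7.png'); s=env.get_state(); print(s['tool_pos'],s['ft_force'],s['grip_width'])
for q in nets.outline_of(p,'door_handle')[:1]:
    c=cloud(p,q['pixels']); tl=(c-np.array(s['tool_pos']))@np.array(s['ee_rot'])*1000
    k=(tl[:,2]>-60)&(tl[:,2]<-48)
    print(q['conf'],len(c),k.sum(),np.percentile(tl[k],[2,50,98],axis=0).round(1) if k.any() else '')
im=cv2.resize(p['color'][180:360,190:370,::-1],None,fx=3.3,fy=3.3); cv2.imwrite('pics/w7c.png',im)
E
```

```text
[0.6453 0.0925 0.1561] [-5.937   7.7167  3.7215] 0.09780803861077553
0.8 949 323 [[  1.2  -3.8 -54.7]
 [  6.4   0.1 -52.5]
 [  9.6   4.5 -48.5]]
```

View pics/w7c.png

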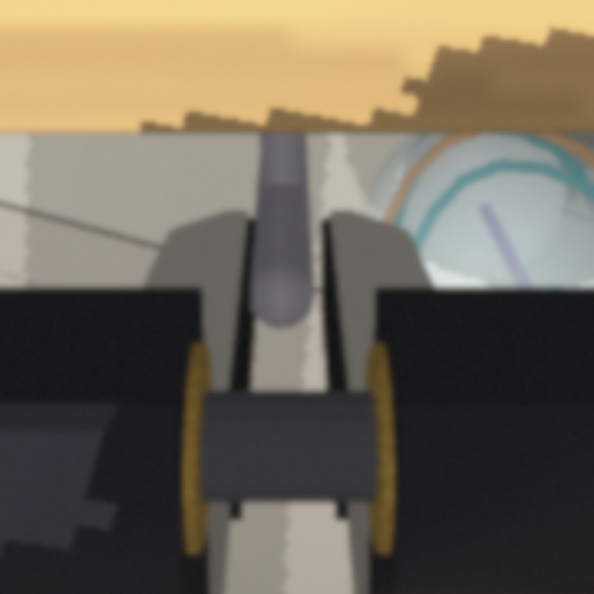

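The bar sits between the pads, 5.5 mm forward of the tool axis and still on the pads (px 283,295 in the crop). Opening is 0.098, about 9 mm on the 10 mm bar. I'll put this offset into the arc calculation and pull.

```bash
sed -i 's/\[1\.4,0,0\]/[5.5,0,0]/; s/\[1\.4,0\]/[5.5,0]/' arc.py; python3 arc.py '[.06,.12,.18,.24,.30]'
```

```text
a 0.005080852123488013 resid mm [-0.85574422  1.01784247] tool yaw rel 0.002976448616682781
a=0.065 x=-8.1 y=2.0 rz=-3.6
a=0.125 x=-15.5 y=4.4 rz=-7.0
a=0.185 x=-22.6 y=6.0 rz=-10.4
a=0.245 x=-29.5 y=6.7 rz=-13.9
a=0.305 x=-36.1 y=6.6 rz=-17.3
```

```bash

python3 -m jog '[{"rx":0,"ry":0,"rz":-3.6,"x":-8,"y":2,"z":0,"fingers":0},{"rx":0,"ry":0,"rz":-7,"x":-15.5,"y":4.4,"z":0,"fingers":0},{"rx":0,"ry":0,"rz":-10.4,"x":-22.5,"y":6,"z":0,"fingers":0},{"rx":0,"ry":0,"rz":-14,"x":-29.5,"y":6.7,"z":0,"fingers":0},{"rx":0,"ry":0,"rz":-17.3,"x":-36,"y":6.6,"z":0,"fingers":0}]'
python3 arc.py '[.06,.13,.2,.27,.34]'
```

```text
clock: 15.75
tool_pos: [0.6129, 0.0753, 0.1562]
ee_rot: [[0.828, 0.56, -0.005], [0.56, -0.828, -0.001], [-0.005, -0.002, -1.0]]
ft_force: [1.7, 1.5, -2.9]
grip_width: 0.101
a 0.3034631391285273 resid mm [-0.07722767  0.47236585] tool yaw rel 0.3077565368997165
a=0.363 x=-5.5 y=-3.3 rz=-3.2
a=0.433 x=-11.5 y=-7.4 rz=-7.2
a=0.503 x=-16.6 y=-12.5 rz=-11.2
a=0.573 x=-21.0 y=-18.5 rz=-15.2
a=0.643 x=-24.4 y=-25.5 rz=-19.2
```

Following the arc nicely with low forces. Continuing.

```bash

python3 -m jog '[{"rx":0,"ry":0,"rz":-3.2,"x":-5.5,"y":-3.3,"z":0,"fingers":0},{"rx":0,"ry":0,"rz":-7.2,"x":-11.5,"y":-7.4,"z":0,"fingers":0},{"rx":0,"ry":0,"rz":-11.2,"x":-16.6,"y":-12.5,"z":0,"fingers":0},{"rx":0,"ry":0,"rz":-15.2,"x":-21,"y":-18.5,"z":0,"fingers":0},{"rx":0,"ry":0,"rz":-19.2,"x":-24.4,"y":-25.5,"z":0,"fingers":0}]'
python3 arc.py '[.06,.13,.2,.27,.34]'
```

```text
clock: 16.17
tool_pos: [0.5787, 0.0829, 0.1562]
ee_rot: [[0.595, 0.804, -0.004], [0.804, -0.595, -0.0], [-0.003, -0.004, -1.0]]
ft_force: [2.9, 2.9, -5.1]
grip_width: 0.101
a 0.6427683094327724 resid mm [-0.17445518 -0.26386917] tool yaw rel 0.6461150978736941
a=0.703 x=-0.3 y=-7.0 rz=-3.2
a=0.773 x=0.7 y=-15.6 rz=-7.3
a=0.843 x=2.9 y=-24.6 rz=-11.3
a=0.913 x=6.1 y=-34.1 rz=-15.3
a=0.983 x=10.4 y=-43.9 rz=-19.3
```

```bash

python3 -m jog '[{"rx":0,"ry":0,"rz":-3.2,"x":-0.3,"y":-7,"z":0,"fingers":0},{"rx":0,"ry":0,"rz":-7.3,"x":0.7,"y":-15.6,"z":0,"fingers":0},{"rx":0,"ry":0,"rz":-11.3,"x":2.9,"y":-24.6,"z":0,"fingers":0},{"rx":0,"ry":0,"rz":-15.3,"x":6.1,"y":-34.1,"z":0,"fingers":0},{"rx":0,"ry":0,"rz":-19.3,"x":10.4,"y":-43.9,"z":0,"fingers":0}]'
python3 arc.py '[.06,.13,.2,.27,.34]'
```

```text
clock: 16.58
tool_pos: [0.5502, 0.1177, 0.1562]
ee_rot: [[0.293, 0.956, -0.003], [0.956, -0.293, 0.001], [-0.0, -0.003, -1.0]]
ft_force: [4.5, 2.0, -6.4]
grip_width: 0.1
a 0.9831329096272058 resid mm [-0.57474688 -0.31825515] tool yaw rel 0.9860449811379063
a=1.043 x=6.7 y=-7.1 rz=-3.3
a=1.113 x=16.0 y=-14.8 rz=-7.3
a=1.183 x=26.3 y=-22.3 rz=-11.3
a=1.253 x=37.6 y=-29.7 rz=-15.3
a=1.323 x=49.8 y=-36.8 rz=-19.3
```

```bash

python3 -m jog '[{"rx":0,"ry":0,"rz":-3.3,"x":6.7,"y":-7.1,"z":0,"fingers":0},{"rx":0,"ry":0,"rz":-7.3,"x":16,"y":-14.8,"z":0,"fingers":0},{"rx":0,"ry":0,"rz":-11.3,"x":26.3,"y":-22.3,"z":0,"fingers":0},{"rx":0,"ry":0,"rz":-15.3,"x":37.6,"y":-29.7,"z":0,"fingers":0},{"rx":0,"ry":0,"rz":-19.3,"x":49.8,"y":-36.8,"z":0,"fingers":0}]'
python3 -m jog '[{"rx":0,"ry":0,"rz":0,"x":0,"y":0,"z":0,"fingers":0},{"rx":0,"ry":0,"rz":0,"x":0,"y":0,"z":0,"fingers":0},{"rx":0,"ry":0,"rz":0,"x":0,"y":0,"z":0,"fingers":0}]' | tail -2
python3 arc.py '[.03]'
```

```text
clock: 17.0
tool_pos: [0.5301, 0.1763, 0.1562]
ee_rot: [[-0.042, 0.999, -0.002], [0.999, 0.042, 0.001], [0.001, -0.002, -1.0]]
ft_force: [3.3, -0.3, -4.9]
grip_width: 0.099
ft_force: [1.2, 0.1, -0.9]
grip_width: 0.099
a 1.3210114056586493 resid mm [-0.6280803  -0.15279512] tool yaw rel 1.3241766092239637
a=1.351 x=6.0 y=-1.7 rz=-1.5
```

The door is at about 1.32 rad with low forces. Release and lift off.

```bash

python3 -m jog '[{"rx":0,"ry":0,"rz":0,"x":0,"y":0,"z":0,"fingers":0.2},{"rx":0,"ry":0,"rz":0,"x":0,"y":0,"z":0,"fingers":0.4},{"rx":0,"ry":0,"rz":0,"x":0,"y":0,"z":0,"fingers":0.6},{"rx":0,"ry":0,"rz":0,"x":0,"y":0,"z":0,"fingers":0.6},{"rx":0,"ry":0,"rz":0,"x":0,"y":0,"z":0,"fingers":0.6}]' | sed -n '2p;4,5p'
python3 -m jog '[{"rx":0,"ry":0,"rz":0,"x":0,"y":0,"z":0,"fingers":0.6},{"rx":0,"ry":0,"rz":0,"x":0,"y":0,"z":0,"fingers":0.6}]' | sed -n '2p;4,5p'
python3 -m jog '[{"rx":0,"ry":0,"rz":0,"x":0,"y":0,"z":-15,"fingers":0.6},{"rx":0,"ry":0,"rz":0,"x":0,"y":0,"z":-45,"fingers":0.6},{"rx":0,"ry":0,"rz":0,"x":0,"y":0,"z":-80,"fingers":0.6},{"rx":0,"ry":0,"rz":0,"x":0,"y":0,"z":-110,"fingers":0.6},{"rx":0,"ry":0,"rz":0,"x":0,"y":0,"z":-130,"fingers":0.6}]' 
python3 -m jog '[{"rx":0,"ry":0,"rz":0,"x":-35,"y":0,"z":-5,"fingers":0.6},{"rx":0,"ry":0,"rz":0,"x":-70,"y":0,"z":-5,"fingers":0.6},{"rx":0,"ry":0,"rz":0,"x":-105,"y":0,"z":-5,"fingers":0.6},{"rx":0,"ry":0,"rz":0,"x":-120,"y":0,"z":-5,"fingers":0.6},{"rx":0,"ry":0,"rz":0,"x":-120,"y":0,"z":-5,"fingers":0.6}]' | sed -n '2p;4,5p'
python3 - <<'E'
from h import *
np.set_printoptions(precision=3,suppress=True)
for n in('scene','top','wrist'):
    p=snap(n,'e_'+n+'.png')
    for q in('door_handle','burr_center','mug','maze_ball','train'):
        print(n,q,[(round(a['conf'],2),world(p,a['point'])) for a in nets.recognise(p,q)[:1]])
    c=cloud(p); X,Y,Z=c.T
    q=c[(abs(X-.4545)<.06)&(abs(Y+.3225)<.09)&(Z>.19)&(Z<.21)]
    if len(q)>5: print('burr top',cv2.minAreaRect((q[:,:2]*1000).astype(np.float32)),np.median(q[:,2]))
print(env.get_state()['clock'])
E
```

```text
tool_pos: [0.5303, 0.1755, 0.1562]
ft_force: [0.8, -0.5, -0.3]
grip_width: 0.408
tool_pos: [0.5304, 0.1754, 0.1562]
ft_force: [0.1, -0.2, 0.2]
grip_width: 0.553
clock: 18.25
tool_pos: [0.5311, 0.1761, 0.2892]
ee_rot: [[-0.04, 0.999, 0.0], [0.999, 0.04, 0.001], [0.001, 0.0, -1.0]]
ft_force: [1.0, 0.3, -0.2]
grip_width: 0.601
tool_pos: [0.536, 0.0515, 0.2937]
ft_force: [0.3, 0.2, -0.3]
grip_width: 0.595
scene door_handle []
scene burr_center []
scene mug [(0.92, array([0.503, 0.432, 0.08 ]))]
scene maze_ball [(0.55, array([0.612, 0.027, 0.083]))]
scene train [(0.94, array([ 0.425, -0.054,  0.07 ]))]
top door_handle [(0.28, array([ 0.62 , -0.015,  0.075]))]
top burr_center [(0.97, array([ 0.457, -0.315,  0.172]))]
top mug [(0.64, array([0.504, 0.429, 0.074]))]
top maze_ball [(0.43, array([ 0.618, -0.016,  0.072]))]
top train []
burr top ((454.51348876953125, -320.1865539550781), (22.02340316772461, 42.783138275146484), 22.425765991210938) 0.19997249386798704
wrist door_handle [(0.88, array([0.526, 0.182, 0.17 ]))]
wrist burr_center [(0.74, array([0.701, 0.155, 0.222]))]
wrist mug []
wrist maze_ball [(0.62, array([0.605, 0.019, 0.081]))]
wrist train [(0.73, array([ 0.425, -0.034,  0.066]))]
19.5667
```

View pics/e_scene.png

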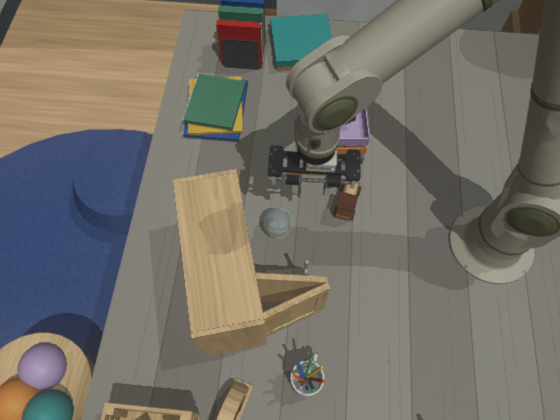

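The scene shows the door folded out in a narrow V (px 257–328, 275–345), the maze ball still at px 277,222, the train at px 347,200 and the mug at px 308,377. One numeric check of the door angle before I hand in.

```bash
python3 - <<'E'
from h import *
from scipy.optimize import minimize_scalar
th=np.radians(16.45); Rz=lambda a:np.array([[np.cos(a),-np.sin(a)],[np.sin(a),np.cos(a)]])
F=lambda a: Rz(th)@(np.array([-71,178])+Rz(-a)@[7,-178])+[745.5,175.7]
Hw=lambda a: F(a)+Rz(th+a)@[-50,-50]
p=snap('wrist'); c=cloud(p,nets.outline_of(p,'door_handle')[0]['pixels']); q=c[(c[:,2]>.205)&(c[:,2]<.216)]
h=np.median(q,0)*1000; r=minimize_scalar(lambda a:np.sum((Hw(a)-h[:2])**2),bounds=(0,1.5),method='bounded')
print('handle top',len(q),h.round(1),'a',r.x,'resid',r.fun**.5)
p=snap('top'); c=cloud(p); X,Y,Z=c.T; k=(Z>.195)&(Z<.218)&(X<.62)&(X>.42)&(Y>.12)&(Y<.36); q=c[k]
print(len(q)); d=np.hypot(*(q[:,:2]*1000-F(r.x)).T); print('fold expected',F(r.x).round(1),'nearest panel pt',d.min().round(1),'min x',q[:,0].min(), 'at y',q[q[:,0].argmin(),1])
for n in('mug','train','maze_ball'): print(n,[world(p,a['point']).round(3) for a in nets.recognise(p,n)[:1]])
s=env.get_state(); print(s['clock'],s['ft_force'],np.abs(s['qd']).max())
E
```

```text
handle top 115 [530.2 179.5 209. ] a 1.3121448331278445 resid 0.34104323361394195
550
fold expected [478.5 227.9] nearest panel pt 1.5 min x 0.47315470624683675 at y 0.23842506882147918
mug [array([0.504, 0.431, 0.077])]
train []
maze_ball []
19.8667 [ 0.61346333 -0.37496207 -0.42263403] 0.0017088646255842294
```

The door is at 1.31 rad and at rest, nothing is touching the robot, and the burr is in place. Handing in.

```bash
python3 -c "
from h import *
print(order.job_done())"
```

```text
the job is handed in; nothing more can be done
None
```

The burr puzzle stands upright in the top tray, the cupboard door is folded back, and the job was handed in with about 20 s on the clock.

**Burr:** My first grip closed over its top. The real finger ends turned out to be 25 mm behind the reported tool point. I measured this with the wrist camera, allowed for it, and the second grip held. I lowered the burr to the tray floor until I felt contact (15 N) and then let go. At the last check its top was at z = 0.200, as it should be when upright, and its centre was within 3 mm of the tray's centre.

**Door:** I gripped the free top of the handle bar and drew it along its arc, turning the tool with the panel, then let go and moved clear. The last check from the bar's position gave 1.31 rad, with a misfit of 0.3 mm. The fold edge was within 1.5 mm of where that angle puts it. The arm was still and its force reading was under 1 N.

**Other toys:** The mug, train and maze ball showed no clear movement, within the networks' accuracy. Some checks failed or disagreed:
- **Train and maze ball:** The last overhead picture found neither of them. An earlier one placed the maze ball 31 mm off, with low confidence. The scene and wrist pictures put it within about 10 mm of where it started.
- **Train:** The wrist picture put it about 30 mm off. The scene picture, with higher confidence, put it within 10 mm.
- **Burr:** The final scene picture missed it, as the arm was in the way. The wrist picture reported it at the cupboard, which was a false detection.

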